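# Wind a tilt-casting stand onto its dead stop

### The arm

A 6-joint arm with a two-finger parallel gripper is mounted at the origin on the work surface. World frame = base frame: x ahead of the robot, y to its left, z up, the work surface at z = 0. Lengths are in mm, angles in rad, forces in N, time in s.
With the tool pointing down it reaches from about 300 to 875 mm from the base axis. Payload 6.4 kg.
Tool frame: the origin (TCP) lies at the very end of the fingers, on their centre line; the grasp point (between the pads) lies 19 mm behind it; x points along the fingers, y is the direction in which the jaws open and shut, and the axes are right-handed (so a half turn about x gives the same grasp; the last joint's range is limited). The gripper opens to 85 mm and grips with 20 to 120 N. Pads are 22 mm wide; open, the fingers measure 114 mm over their backs; the gripper's body (76 mm by 85 mm) begins 54 mm behind the grasp point. The pads swing forward as they close: fully open they stand 13 mm farther back than shut.
Start: joints at [1.065, 0.181, 1.607, -0, 1.354, -0.206], TCP at [169.802, 549.371, 231.288] pointing down, gripper open.
Joint ranges: [-2.99, 2.99], [-0.89, 2.07], [0.3, 2.58], [-1.14, 4.28], [0, 2.63], [-3.12, 3.12]. Speed limits (rad/s): [2.57, 2.57, 3.01, 3.14, 3.14, 3.14].

### API

Orientations are given as a 3x3 rotation matrix whose columns are the frame's x, y, z axes.
In Python, from workcell import manip, ik, snapshot, close_job, nets gives the robot as it stands. Calls block until the motion is done:
- manip.reach(position, orientation): joint-space move of the TCP to a pose.
- manip.movel(position, rotation=None, vel=150): straight line of the TCP; rotation=None keeps the orientation; vel is the mean speed in mm/s.
- manip.set_joints(angles): joint-space move.
- manip.set_gripper(opening): opening from 0.0 (shut) to 1.0 (fully open); the grip force is fixed at half the most; returns when the fingers have stopped.
- manip.sleep(seconds).
- ik(position, orientation): joint angles nearest the present ones, or None.
- snapshot(name): name is "scene" or "top"; returns a dict with "img" (400x640x3 uint8, blue, green, red), "z_map" (400x640 float32, mm along the optical axis (not along the pixel's ray), 0 where there is no reading), "fx", "fy", "cx", "cy" (pixels), "rvec" (rotation vector, rad) and "tvec" (3), from world to camera coordinates, as OpenCV has them. Camera axes: x right, y down, z forward; pixel columns grow to the right and rows downward; lengths in mm; the calibration is good to about 2 mm. A picture is of the moment at which its call begins.
A pose or a line that the arm cannot do raises manip.PlanningError and nothing moves.
- close_job(): hands the job in, once; it reports no verdict.
Trained networks look in a picture, given as the dict that the camera call returned (one of the last four; its "shot" number tells which), for a name from the list of things; names that differ only in an ending like _2 or _b are one class to them, and where a whole thing is asked for, a point or a joint stands for the part that bears it (a point fixed in the world has none). Each returns a list of dicts, best first, with "conf" (0 to 1); they miss things now and then, are a little off and sometimes report something else, mostly with a low value. They report only what shows in the picture. A call takes as long as a camera call.
- nets.spot_in(picture, name): "uv" ([column, row] in pixels, amid what is visible of it).
- nets.cut_out(picture, name): "pixels" (400x640 bool, what is visible of it) and "uv" ([column, row] in pixels, amid what is visible of it).
- nets.tip_of(picture, name): "uv" ([column, row] in pixels: a listed point, or the origin of a listed thing).
Readings, each from a call of its own:
- manip.current_time_s(): time.
- manip.current_qpos(): joint angles.
- manip.current_dq(): joint speeds.
- manip.current_effort(): joint torques, N m.
- manip.current_position(): TCP position.
- manip.current_ee_rot(): TCP orientation.
- manip.current_contact_force(): force on the tool from outside, world axes, zero at the start.
- manip.current_torque(): the same for the moment, N m.
- manip.current_grip_width(): opening from 0.0 (shut) to 1.0 (fully open).
Only numpy, scipy, OpenCV 4.12 (cv2) and the standard library are available. Lean on these libraries where they do the work, as an engineer would, in place of code of your own. Each camera call takes 0.05 s, during which the arm holds its last target.

### The job

Set the small tilt-casting stand to its next pouring angle: swing the clamp lever fully open, wind the worm crank clockwise, many turns, until the cradle's lug has come firmly up against the dead-stop screw (you feel the crank go stiff; do not force it any further), then swing the clamp lever fully shut again and let go. Leave the other things on the bench where they are and do not wind while the clamp is shut.

Things in the scene. Friction and masses are not known exactly. Their poses are not given: they have to be found in the camera images.
- stand: Fixed green cast stand. Origin: centre of the underside of its base plate (200 x 300 x 18 mm), on the table; x from its robot side to its far side, y along the tilt axis (110 mm high at x = 0), z up. Clamp cheek at y = -85 mm (140 mm high); gear case at y = 75 to 137, x = -62 to 22 mm (top 150, worm collar 158 mm high). Its place and yaw (up to 25 degrees) change.
- cradle: The aluminium cradle (100 x 88 mm) between cheek and gear case with a dark steel split mould (81 x 74 mm) bolted in it; at most 165 mm high. Origin on the tilt axis at the middle; level (x axis horizontal) at about the start, and it tilts down at its +x side as the crank is wound clockwise, by 0.02 rad per rad of crank (1:50 worm).
- lug (a point): Middle of the flat underside of the steel lug on the cradle's +x side, 75 mm from the tilt axis and 5 mm below it when level. Below it the dead stop, an upright steel screw with a rounded nose (16 x 28 mm), stands in a boss 70 mm beyond the tilt axis. Its height is reset each time and not measured: tip 61 to 75 mm above the table, met after about 2.5 to 5 turns. The lug comes down on the tip.
- crank_axis (a point): Point on the vertical crank axis at the height of the middle of the crank handle (191 mm above the table), fixed to the stand.
- sleeve_mid (a point): Middle of the crank's upright black handle, a sleeve 17 mm in diameter and 34 mm tall that spins freely on its pin, 32 mm from the crank axis. Its lower end is 176 mm above the table; the crank arm and hub below it end at 170 mm; nothing stands above. About 3 N along its path turns it freely. The worm is self-locking: it stays where it is left.
- crank (a joint): Crank angle in rad, growing clockwise seen from above; starts between -3 and 3; more than one turn is counted. The cradle is level at 0. When the lug meets the stop the crank stiffens over about 30 mm of handle travel; each extra 1 N along the handle's path puts about 20 N on the stop; keep that to 10 to 250 N.
- clamp_pivot (a point): Point on the vertical axis of the clamp lever, 172 mm above the table (the height of the lever grip's middle), fixed to the stand.
- clamp_grip (a point): Middle of the clamp lever's upright black grip (20 mm diameter, from 152 to 188 mm above the table), 68 mm from the lever's pivot. Clamped, the lever points to the robot side.
- clamp (a joint): Clamp lever angle in rad: 0 fully shut (start 0 to 0.05), 1.15 fully open; grows counter-clockwise seen from above, so opening swings the grip away from the cradle. It stays where it is left; about 2 N at the grip moves it.
- rammer: Loose wooden rammer standing beside the gear case, 54 mm wide, 130 mm tall; origin under its foot.
- ingot0: Loose aluminium ingot, 45 x 100 x 24 mm, beyond the stand; origin under its centre.
- ingot1: Loose aluminium ingot like the other one, beyond the stand.
- brush: Loose hand brush lying between robot and stand.
- spanner: Loose spanner lying between robot and stand.
- flask: Loose steel box, 120 x 160 x 60 mm, beside the clamp cheek; origin under its centre.
- tin: Loose grey tin, 66 mm in diameter, 90 mm tall, beyond the stand; origin under its centre.

How it is judged:
By the outcome, as a careful person would: the job done as asked, in the order asked, and still so for the second after the job is handed in, with the robot touching nothing.
It also fails if it takes over 72 s, if anything falls off the work surface, if the arm or the gripper's body presses on something with over 40 N, if the wrist force passes 120 N, or if a joint passes its speed limit or range.

## Working session

There is one attempt and no reset: what is moved stays moved. The work goes in short steps, each a Python script; the robot and the scene stay as the last script left them, time stands still between calls to the robot, and variables do not carry over. Pictures are saved under pics/ and viewed, and the job is handed in when it is done.

```bash
ls; mkdir -p pics
cat > h.py <<'E'
import numpy as np, cv2
from workcell import manip, ik, snapshot, close_job, nets
def cam(s):
    R,_=cv2.Rodrigues(np.array(s["rvec"],float)); return R,np.array(s["tvec"],float).reshape(3)
def ray(s,uv):
    R,t=cam(s); d=np.array([(uv[0]-s["cx"])/s["fx"],(uv[1]-s["cy"])/s["fy"],1.0])
    return -R.T@t, R.T@d
def at_z(s,uv,z):
    o,d=ray(s,uv); return o+d*(z-o[2])/d[2]
def proj(s,p):
    R,t=cam(s); q=R@np.array(p,float)+t; return np.array([s["fx"]*q[0]/q[2]+s["cx"],s["fy"]*q[1]/q[2]+s["cy"]])
def cloud(s):
    R,t=cam(s); z=s["z_map"]; v,u=np.mgrid[0:400,0:640]
    P=np.stack([(u-s["cx"])/s["fx"]*z,(v-s["cy"])/s["fy"]*z,z],-1)
    W=(P-t)@R; W[z==0]=np.nan; return W
E
cat > a.py <<'E'
from h import *
for n in ("scene","top"):
    s=snapshot(n); cv2.imwrite(f"pics/{n}0.png",s["img"])
    R,t=cam(s); print(n,"cam at",(-R.T@t).round(),"f",s["fx"])
    for nm,z in [("stand",0),("crank_axis",191),("sleeve_mid",191),("clamp_pivot",172),("clamp_grip",172),("lug",105),("rammer",0),("flask",0),("cradle",110)]:
        r=nets.tip_of(s,nm)
        for d in r[:2]: print(nm,round(d["conf"],2),np.round(d["uv"],1),at_z(s,d["uv"],z).round(1))
print(manip.current_time_s(),manip.current_qpos(),manip.current_contact_force())
E
python3 a.py
```

```text
pics
scene cam at [1012.  -17.  856.] f 422.1971116293515
stand 0.96 [256.9 227.2] [ 545.4 -100.     0. ]
crank_axis 0.74 [298.2 163. ] [517.8   5.8 191. ]
sleeve_mid 0.52 [201.9 181.1] [ 537.1 -180.6  191. ]
sleeve_mid 0.44 [282.4 165.1] [518.9 -25.3 191. ]
clamp_pivot 0.9 [197.5 181.2] [ 522.6 -193.8  172. ]
clamp_grip 0.89 [198.2 154.5] [ 456.3 -194.   172. ]
lug 0.73 [244.3 232.8] [ 612.1 -115.4  105. ]
lug 0.45 [214.  288.5] [ 721.  -175.1  105. ]
rammer 0.86 [348.6 232.6] [585.4 106.    0. ]
flask 0.89 [135.5 216.8] [ 482.4 -379.7    0. ]
cradle 0.72 [250.1 197.7] [534.1 -99.9 110. ]
top cam at [386.   8. 975.] f 379.9164692137717
stand 0.94 [358.1 228.7] [533.1 -99.6   0. ]
crank_axis 0.67 [318.4 223.6] [516.9   3.8 191. ]
clamp_pivot 0.92 [407.6 222.9] [ 517.1 -187.1  172. ]
clamp_grip 0.53 [413.4 251.8] [ 455.4 -194.6  172. ]
lug 0.95 [370.1 189.1] [ 611.  -120.9  105. ]
rammer 0.94 [279.2 216. ] [571.4 104.5   0. ]
flask 0.86 [475.  243.9] [ 486.7 -397.8    0. ]
cradle 0.75 [368.4 224.2] [ 526.4 -111.7  110. ]
1.0 [ 1.06473986e+00  1.80799502e-01  1.60697936e+00  4.38020316e-07
  1.35378582e+00 -2.06315511e-01] [ 0.6645508  -0.00456761 -1.09062803]
```

```bash
cat > b.py <<'E'
import cv2
for n,(x0,y0,w,h) in {"scene":(130,110,260,195),"top":(250,150,220,165)}.items():
    i=cv2.imread(f"pics/{n}0.png")[y0:y0+h,x0:x0+w]
    cv2.imwrite(f"pics/{n}0c.png",cv2.resize(i,(800,600),interpolation=cv2.INTER_CUBIC))
E
python3 b.py
```

```text
(no output)
```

View pics/scene0.png

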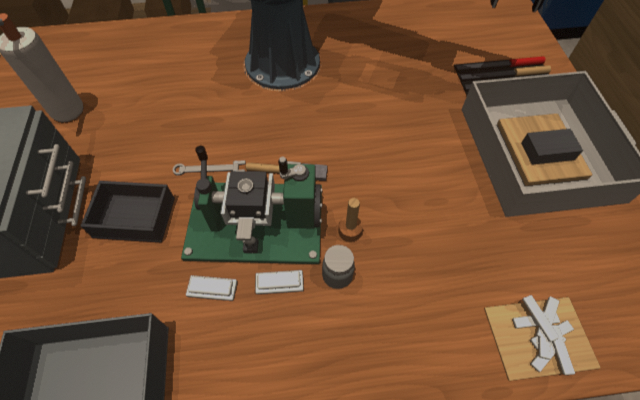

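View pics/top0.png

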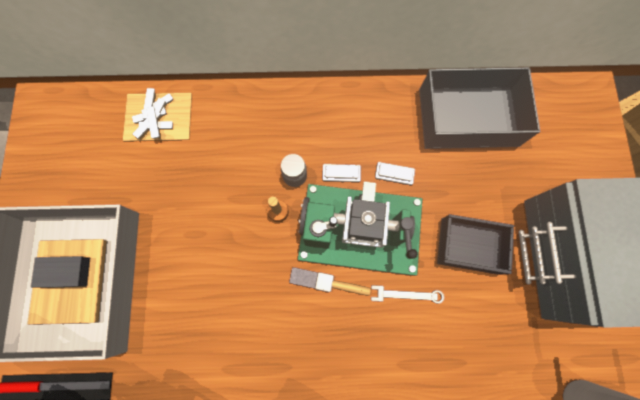

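```bash
sleep 1
```

```text
(no output)
```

View pics/scene0c.png

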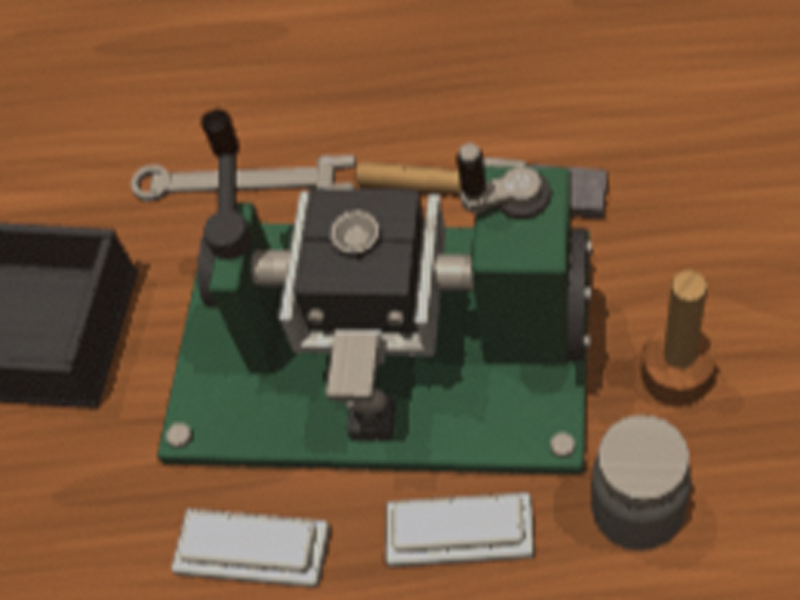

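View pics/top0c.png

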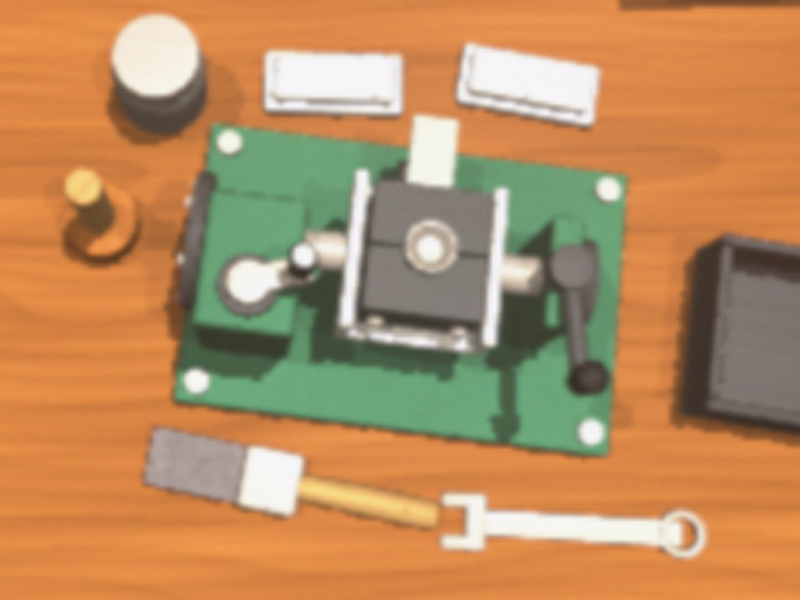

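```bash
cat > c.py <<'E'
from h import *
S={n:snapshot(n) for n in("scene","top")}
t=S["top"];s=S["scene"]
tc=lambda p:(250+(p[0]+.5)*.275-.5,150+(p[1]+.5)*.275-.5)
sc=lambda p:(130+(p[0]+.5)*.325-.5,110+(p[1]+.5)*.325-.5)
c=[at_z(t,tc(p),18)[:2] for p in((213,122),(628,175),(608,455),(173,402))]
print("corners",np.round(c,1)); ctr=np.mean(c,0)
# order far-left, far-right, near-right, near-left
ylen=[np.linalg.norm(c[0]-c[1]),np.linalg.norm(c[3]-c[2])];xl=[np.linalg.norm(c[0]-c[3]),np.linalg.norm(c[1]-c[2])]
vx=(c[0]-c[3])+(c[1]-c[2]);vy=(c[0]-c[1])+(c[3]-c[2])
print(ctr,ylen,xl,np.arctan2(vx[1],vx[0]),np.arctan2(-vy[0],vy[1]))
def tri(a,b):
    oa,da=ray(s,a);ob,db=ray(t,b)
    k=np.linalg.lstsq(np.stack([da,-db],1),ob-oa,rcond=None)[0]
    p,q=oa+k[0]*da,ob+k[1]*db; return ((p+q)/2).round(1),np.linalg.norm(p-q).round(1)
print("sleeve top",tri(sc((469,150)),tc((302,253))))
print("hub",tri(sc((524,180)),tc((245,280))))
print("pivot",tri(sc((226,226)),tc((573,265))))
print("griptop",tri(sc((213,118)),tc((592,374))))
print("bolts scene", at_z(s,sc((160,462)),0),at_z(s,sc((583,470)),0))
W=cloud(t)
for nm,p in [("sleeve",(302,253)),("hub",(245,280)),("pivot",(573,265)),("grip",(592,376)),("base",(230,360)),("case",(270,215)),("lug",(432,140))]:
    u,v=map(int,np.round(tc(p))); print(nm,W[v,u].round(1))
for S_,nm in((s,"scene"),(t,"top")):
    for o in("crank","sleeve_mid","clamp","clamp_grip"):
        for r in nets.cut_out(S_,o)[:1]:
            m=r["pixels"];P=cloud(S_)[m];P=P[np.isfinite(P[:,0])]
            hi=np.percentile(P[:,2],90) if len(P) else np.nan
            print(nm,o,round(r["conf"],2),np.round(r["uv"],1),m.sum(),np.nanmedian(P,0).round(1),"z90",hi)
E
python3 c.py
```

```text
corners [[ 653.3   26.9]
 [ 607.2 -267.9]
 [ 412.2 -237.4]
 [ 454.9   57.9]]
[ 531.91012014 -105.11729107] [np.float64(298.3594261618565), np.float64(298.33634455603135)] [np.float64(200.7975550537315), np.float64(197.4191112168044)] -0.1548543119390742 -0.1494475816016673
sleeve top (array([521.2, -24.7, 215.3]), np.float64(1.0))
hub (array([514.2,   7.8, 168.5]), np.float64(2.0))
pivot (array([ 519.9, -187.5,  160.1]), np.float64(3.5))
griptop (array([ 452.7, -188.7,  187.7]), np.float64(0.4))
bolts scene [ 605.50066092 -267.97671295    0.        ] [649.24280385  30.44278983   0.        ]
sleeve [521.7 -25.9 214.9]
hub [512.9   6.9 171.4]
pivot [ 518.9 -188.8  159.6]
grip [ 451.6 -187.4  188.3]
base [481.6  17.9  19.9]
case [556.   -9.6 151.1]
lug [ 611.9 -115.1  112.4]
scene clamp 0.62 [203.5 176.8] 426 [ 495.2 -185.4  159. ] z90 184.90858554678192
scene clamp_grip 0.66 [203.4 176.4] 402 [ 501.  -186.   158.7] z90 183.29725183148238
top crank 0.57 [324.2 225.2] 205 [515.3 -10.3 169.6] z90 213.46354801120856
top clamp 0.88 [410.3 237.6] 356 [ 492.9 -187.   160.1] z90 187.3247548501117
top clamp_grip 0.67 [407.9 236.9] 388 [ 493.2 -187.5  159.6] z90 187.11371145376927
```

```bash
cat >> h.py <<'E'
def Rdown(ang):
    y=np.array([np.cos(ang),np.sin(ang),0]); x=np.array([0,0,-1.]); return np.stack([x,y,np.cross(x,y)],1)
PIV=np.array([519.3,-188.6]); RL=68.
def lev(a,r=RL,z=153): return np.array([PIV[0]+r*np.cos(np.pi+a),PIV[1]+r*np.sin(np.pi+a),z])
F=manip.current_contact_force
T=manip.current_time_s
E
cat > d.py <<'E'
from h import *
for off in(np.pi/2,-np.pi/2):
    for a in(0,1.2):
        q=ik(lev(a),Rdown(a+off)); print(off,a,None if q is None else np.round(q,2))
for g in(0,.8,1.57,-.8,-1.57):
    q=ik([513.6,6.3,178],Rdown(g)); print("crank",g,None if q is None else np.round(q,2))
E
python3 d.py
```

```text
1.5707963267948966 0 [-0.64  0.08  1.89 -0.    1.17 -2.21]
1.5707963267948966 1.2 [-0.68  0.22  1.73 -0.    1.19  2.83]
-1.5707963267948966 0 [-0.64  0.08  1.89 -0.    1.17  0.93]
-1.5707963267948966 1.2 [-0.68  0.22  1.73 -0.    1.19 -0.31]
crank 0 [-0.22  0.1   1.81 -0.    1.23 -0.22]
crank 0.8 [-0.22  0.1   1.81 -0.    1.23 -1.02]
crank 1.57 [-0.22  0.1   1.81 -0.    1.23 -1.79]
crank -0.8 [-0.22  0.1   1.81 -0.    1.23  0.58]
crank -1.57 [-0.22  0.1   1.81 -0.    1.23  1.35]
```

```bash
cat > e.py <<'E'
from h import *
p=manip.current_position(); manip.movel([p[0],p[1],300],vel=200); print(T())
R=Rdown(-np.pi/2)
manip.reach(lev(0,z=290),R); print(T())
manip.set_gripper(0.42); print(T(),manip.current_grip_width())
manip.movel(lev(0,z=215),vel=150)
print("F up",F(),T())
manip.movel(lev(0),vel=80)
print("F",F(),T(),manip.current_position())
s=snapshot("scene"); cv2.imwrite("pics/clamp1.png",cv2.resize(s["img"][90:250,130:345],(800,595)))
E
python3 e.py
```

```text
1.9917
4.775
5.3083 0.42090316284606266
F up [-0.09919427 -0.01668565 -0.8107029 ] 5.9583
F [-0.3056149   0.11570341 -0.59587471] 6.8833 [ 451.64707003 -188.88140357  153.48230988]
```

View pics/clamp1.png

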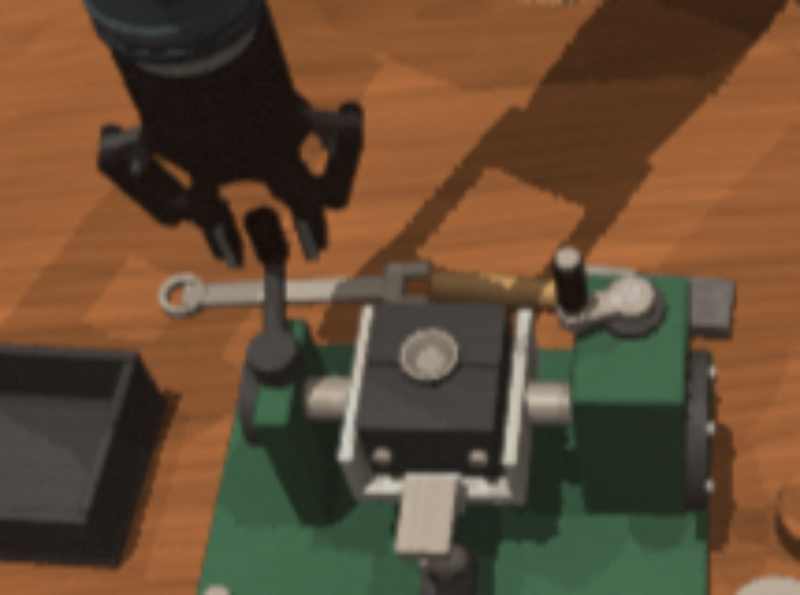

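The fingers straddle the black clamp grip, which sits centred between them at about (265,225), with no contact. Next I swing the lever open.

```bash
cat > f.py <<'E'
from h import *
f0=np.array(F())
def go(a,v): 
    manip.movel(lev(a),Rdown(a-np.pi/2),vel=v)
    f=np.array(F())-f0; t=np.array([-np.sin(np.pi+a),np.cos(np.pi+a),0]); n=np.array([np.cos(np.pi+a),np.sin(np.pi+a),0])
    print(round(a,3),"tan %.2f rad %.2f"%(f@t,f@n),round(T(),2)); return f@t
for a in(.2,.4,.6,.8,1.0,1.1): 
    ft=go(a,90)
    if ft<-15: break
else:
    while a<1.5:
        a+=.03; ft=go(a,40)
        if ft<-9: break
s=snapshot("top"); cv2.imwrite("pics/clamp2.png",cv2.resize(s["img"][150:315,250:470],(800,600)))
E
python3 f.py
```

```text
0.2 tan 1.13 rad -0.52 7.28
0.4 tan 0.43 rad -0.53 7.63
0.6 tan -0.14 rad -0.33 7.98
0.8 tan 0.40 rad 1.17 8.33
1.0 tan -0.01 rad 0.04 8.68
1.1 tan -0.14 rad 0.61 8.93
1.13 tan -0.71 rad -1.41 9.18
1.16 tan -0.15 rad -0.56 9.43
1.19 tan -0.40 rad -0.13 9.68
1.22 tan -0.23 rad -0.51 9.93
1.25 tan 0.30 rad -0.29 10.18
1.28 tan -1.12 rad -1.22 10.43
1.31 tan -6.52 rad -1.61 10.68
1.34 tan -14.04 rad -3.17 10.93
```

View pics/clamp2.png

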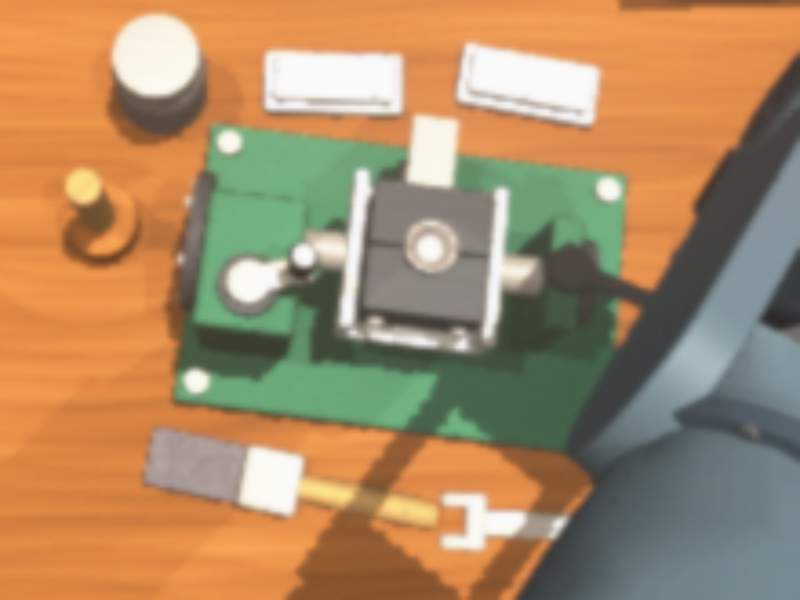

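The lever hit its open stop: the push went to 14 N, with the lever at about 1.2 rad. Next I move to the crank and grip the sleeve.

```bash
cat >> h.py <<'E'
AX=np.array([513.6,6.3]); RC=32.
def crk(psi,z=179,ax=None,r=None):
    ax=AX if ax is None else ax; r=RC if r is None else r
    return np.array([ax[0]+r*np.cos(psi),ax[1]+r*np.sin(psi),z])
E
cat > g.py <<'E'
from h import *
a=1.23; manip.movel(lev(a),Rdown(a-np.pi/2),vel=60); print(T(),F())
manip.movel(lev(a,z=250),vel=200)
psi=np.arctan2(-31.5,7.7); tan=psi+np.pi/2
print("psi",psi,"jaw",tan)
manip.reach(crk(psi,z=270),Rdown(tan)); print(T(),np.round(manip.current_qpos(),2))
manip.set_gripper(0.55)
s=snapshot("scene"); cv2.imwrite("pics/crank1.png",cv2.resize(s["img"][90:250,130:345],(800,595)))
manip.movel(crk(psi,z=225),vel=150); manip.movel(crk(psi),vel=80); print(T(),F())
s=snapshot("scene"); cv2.imwrite("pics/crank2.png",cv2.resize(s["img"][90:250,130:345],(800,595)))
E
python3 g.py
```

```text
11.2583 [-0.23877491 -0.88529307 -1.06064117]
psi -1.33105321792444 jaw 0.23974310887045647
12.8083 [-0.28  0.03  1.69 -0.    1.42 -0.51]
14.3 [0.28645712 0.01994286 0.08545814]
```

View pics/crank1.png

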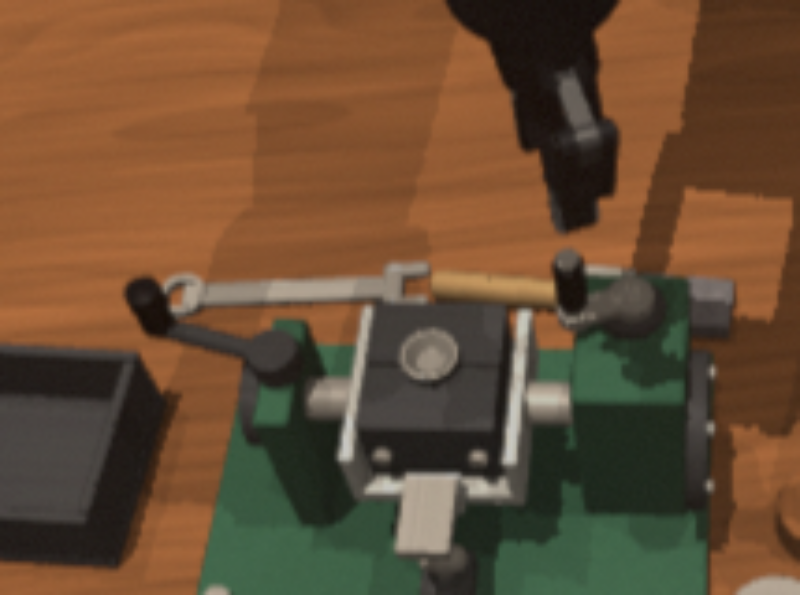

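View pics/crank2.png

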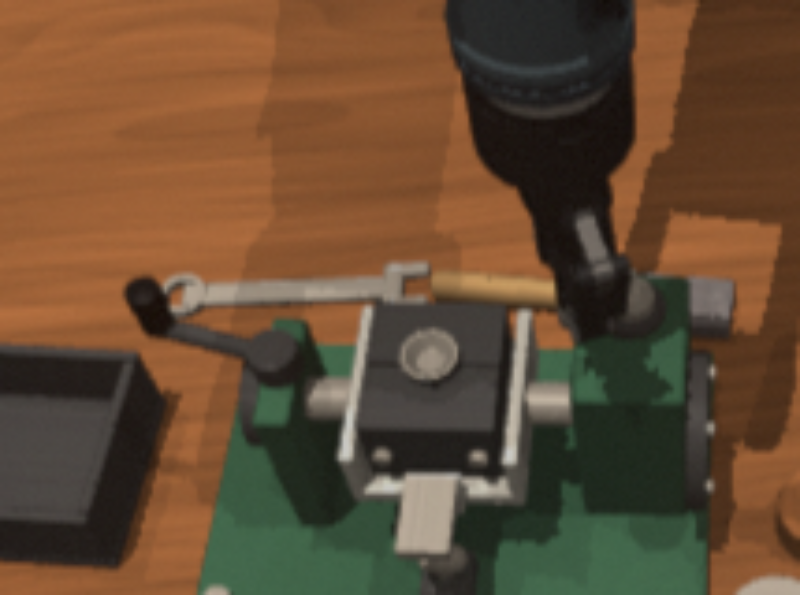

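The lever now stands open at about (150,305), and the fingers are over the sleeve without contact. Next I grip it and wind the first steps slowly, logging forces.

```bash
cat > i.py <<'E'
from h import *
import json
psi=-1.33105321792444; jaw=psi+np.pi/2
manip.set_gripper(0.0); f=np.array(F()); print("gripped",T(),manip.current_grip_width(),f.round(2),np.round(manip.current_position(),1))
log=[]
d=2*np.pi/16
for k in range(1,9):
    p=psi-k*d; manip.movel(crk(p),vel=50)
    f=np.array(F()); t=np.array([np.sin(p),-np.cos(p)]); n=np.array([np.cos(p),np.sin(p)])
    pp=np.array(manip.current_position())
    print(k,"cwtan %.2f rad %.2f fz %.2f"%(f[:2]@t,f[:2]@n,f[2]),(pp[:2]-AX).round(1),round(np.hypot(*(pp[:2]-AX)),2),round(T(),2))
    if np.abs(f).max()>30: print("STOP");break
json.dump(dict(psi=p),open("st.json","w"))
E
python3 i.py
```

```text
gripped 14.7417 0.17861824375997068 [-1.13 -1.12  4.31] [521.5 -24.9 179.7]
1 cwtan 0.29 rad -1.34 fz 5.96 [ -5.3 -31.4] 31.89 15.14
2 cwtan 1.85 rad -2.62 fz 7.55 [-17.3 -26.5] 31.67 15.54
3 cwtan 0.70 rad -4.20 fz 5.99 [-26.1 -17.6] 31.51 15.94
4 cwtan 0.86 rad -5.09 fz 4.40 [-30.8  -6.5] 31.43 16.34
5 cwtan 1.14 rad -6.67 fz 3.10 [-31.    5.4] 31.49 16.74
6 cwtan 2.24 rad -5.51 fz 3.54 [-26.9  16.6] 31.57 17.14
7 cwtan 2.06 rad -4.67 fz 5.24 [-18.8  25.6] 31.75 17.54
8 cwtan 2.06 rad -2.83 fz 6.78 [-8. 31.] 32.01 17.94
```

Radial forces stay under 7 N, which suggests the true axis is about 1 mm further in +x. I shift the axis estimate and keep winding, watching the tangential force for the stop.

```bash
cat > j.py <<'E'
from h import *
import json,sys
st=json.load(open("st.json")); psi=st["psi"]; N=int(sys.argv[1]); v=float(sys.argv[2]); thr=float(sys.argv[3])
ax=np.array([514.8,6.6]); d=2*np.pi/16; out=[]
for k in range(1,N+1):
    p=psi-d; manip.movel(crk(p,ax=ax),vel=v); psi=p
    f=np.array(F()); t=np.array([np.sin(p),-np.cos(p)]); n=np.array([np.cos(p),np.sin(p)])
    pp=np.array(manip.current_position())[:2]; c=crk(p,ax=ax)[:2]
    ft=f[:2]@t; out.append("%.2f: t %.1f r %.1f z %.1f lag %.1f"%((-1.331-p)/2/np.pi,ft,f[:2]@n,f[2],(c-pp)@t))
    json.dump(dict(psi=psi),open("st.json","w"))
    if ft<thr or np.abs(f).max()>25: out.append("STOP"); break
print("\n".join(out)); print(T())
E
python3 j.py 16 80 -4
```

```text
0.56: t 3.1 r -2.0 z 6.0 lag 0.2
0.63: t 2.3 r -0.3 z 7.8 lag 0.3
0.69: t 2.8 r -0.0 z 8.0 lag 0.3
0.75: t 2.3 r 1.8 z 7.4 lag 0.1
0.81: t 1.8 r 2.2 z 6.8 lag -0.2
0.88: t 1.6 r 3.7 z 6.1 lag -0.6
0.94: t 1.6 r 3.5 z 7.5 lag -1.0
1.00: t 2.2 r 3.5 z 8.1 lag -1.4
1.06: t 2.8 r 3.5 z 10.5 lag -1.6
1.13: t 2.0 r 2.3 z 12.2 lag -1.7
1.19: t 1.8 r 1.1 z 10.8 lag -1.6
1.25: t 2.4 r -1.1 z 9.0 lag -1.3
1.31: t 2.5 r -2.3 z 8.4 lag -1.0
1.38: t 3.3 r -2.6 z 7.9 lag -0.6
1.44: t 2.6 r -3.1 z 6.1 lag -0.2
1.50: t 2.8 r -2.4 z 6.6 lag -0.0
22.8917
```

```bash
python3 j.py 12 110 -1.5
```

```text
1.56: t 1.8 r -1.0 z 7.4 lag 0.0
1.63: t 3.2 r -0.3 z 7.4 lag 0.0
1.69: t 2.7 r 0.7 z 7.6 lag -0.1
1.75: t 3.6 r 0.8 z 7.0 lag -0.3
1.81: t 3.3 r 1.7 z 6.9 lag -0.6
1.88: t 1.8 r 2.7 z 8.8 lag -0.9
1.94: t 3.4 r 3.4 z 8.3 lag -1.3
2.00: t 5.0 r 2.9 z 9.9 lag -1.6
2.06: t 3.1 r 2.7 z 11.0 lag -1.8
2.13: t 3.7 r 1.6 z 12.2 lag -1.9
2.19: t 3.2 r 0.1 z 11.8 lag -1.8
2.25: t 2.3 r -1.0 z 9.8 lag -1.5
26.0917
```

```bash
cat > k.py <<'E'
from h import *
import sys
s=snapshot("scene"); cv2.imwrite(f"pics/{sys.argv[1]}.png",cv2.resize(s["img"][170:270,190:320],(780,600),interpolation=cv2.INTER_CUBIC))
E
python3 k.py lug1
```

```text
(no output)
```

View pics/lug1.png

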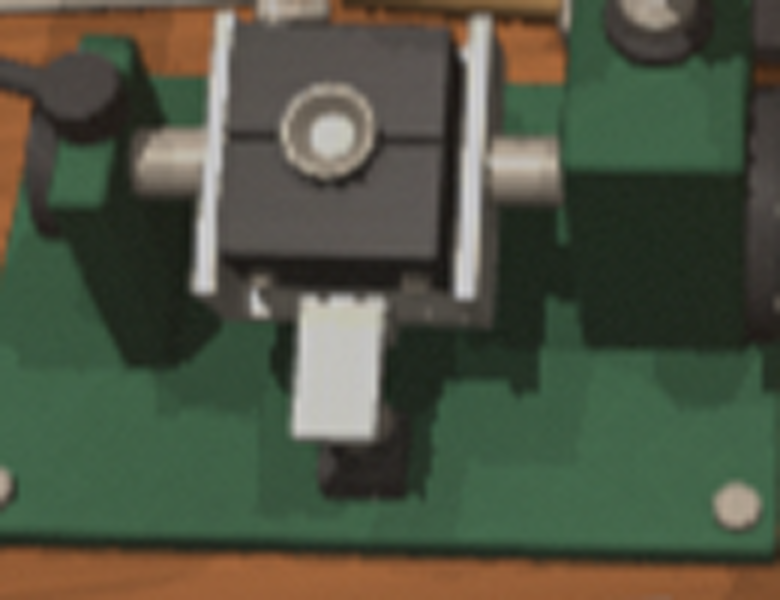

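The cradle has tilted: the lug's outer end is at about (335,435) in the crop and almost covers the stop boss. I keep winding.

```bash
python3 j.py 12 100 -0.2
```

```text
2.31: t 3.1 r -1.7 z 9.2 lag -1.1
2.38: t 2.6 r -3.2 z 7.3 lag -0.7
2.44: t 2.9 r -3.1 z 7.6 lag -0.3
2.50: t 2.2 r -1.9 z 7.2 lag -0.1
2.56: t 2.9 r -1.2 z 8.1 lag 0.1
2.63: t 3.2 r -0.5 z 8.6 lag 0.0
2.69: t 2.8 r 0.3 z 8.5 lag -0.1
2.75: t 2.7 r 1.6 z 8.7 lag -0.2
2.81: t 2.8 r 1.5 z 8.3 lag -0.5
2.88: t 2.4 r 2.2 z 7.8 lag -0.9
2.94: t 1.5 r 2.0 z 9.7 lag -1.3
3.00: t 3.2 r 3.8 z 11.1 lag -1.6
29.4417
```

```bash
python3 j.py 12 100 -0.2; python3 k.py lug2
```

```text
3.06: t 3.2 r 2.0 z 12.2 lag -1.8
3.13: t 3.5 r 2.0 z 13.2 lag -1.8
3.19: t 2.7 r 0.5 z 12.5 lag -1.7
3.25: t 2.2 r -0.8 z 10.5 lag -1.4
3.31: t 3.0 r -2.3 z 9.2 lag -1.0
3.38: t 1.5 r -3.6 z 7.4 lag -0.6
3.44: t 3.7 r -2.5 z 7.3 lag -0.3
3.50: t 4.2 r -3.0 z 8.4 lag -0.0
3.56: t 3.2 r -1.0 z 7.6 lag 0.0
3.63: t 2.2 r -1.2 z 8.6 lag 0.0
3.69: t 3.3 r -0.2 z 8.0 lag -0.1
3.75: t 2.6 r 1.0 z 9.4 lag -0.2
32.7417
```

View pics/lug2.png

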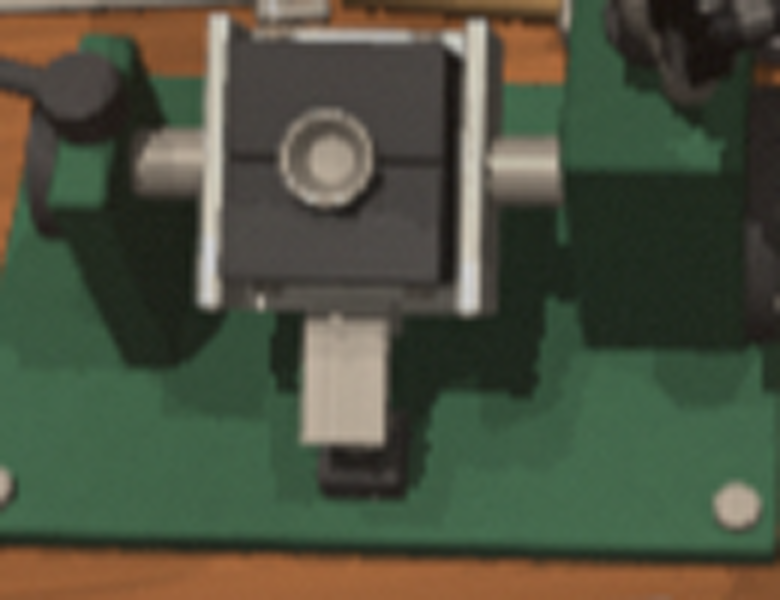

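The lug has tilted further, with its end at about (345,440), and there is still no resistance. I continue with a tighter threshold.

```bash
python3 j.py 8 80 0.9
```

```text
3.81: t 2.5 r 2.4 z 8.1 lag -0.4
3.88: t 1.9 r 3.0 z 9.4 lag -0.7
3.94: t 1.9 r 3.1 z 9.7 lag -1.1
4.00: t 2.0 r 3.3 z 10.8 lag -1.4
4.06: t 1.7 r 2.1 z 11.8 lag -1.6
4.13: t -0.7 r 1.6 z 11.0 lag -1.2
STOP
34.6417
```

```bash
sed -i 's#d=2\*np.pi/16; out#d=2*np.pi/16*(float(sys.argv[4]) if len(sys.argv)>4 else 1); out#' j.py; python3 j.py 1 40 -9 0.25;python3 j.py 1 40 -9 0.25; python3 k.py lug3
```

```text
4.14: t -2.3 r 1.0 z 8.9 lag -0.2
34.8917
4.16: t -4.8 r 1.4 z 6.9 lag 0.2
35.1417
```

View pics/lug3.png

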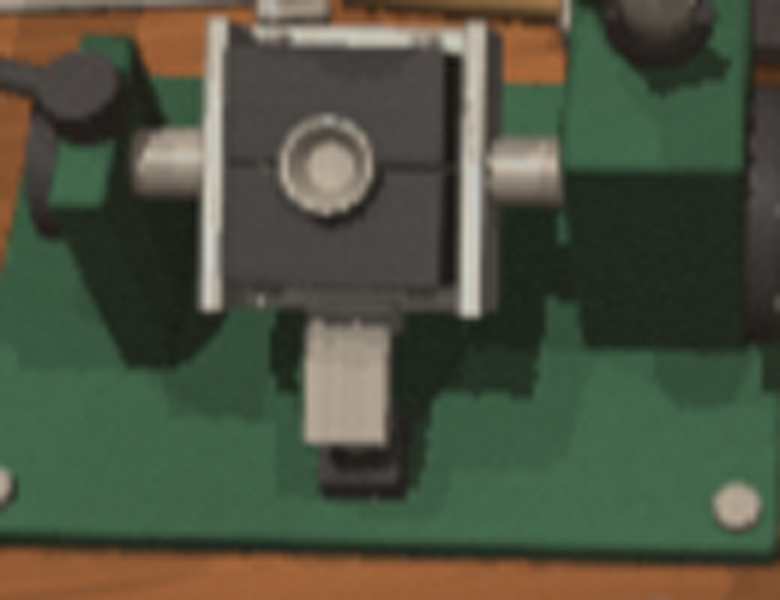

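Contact is clear: the force at the handle fell from a free +2 to +3 N to −4.8 N over the last ~9 mm. By either reading of the friction baseline, that puts roughly 40–150 N on the stop. I check that it has settled, then release and go back to the clamp.

```bash
cat > l.py <<'E'
from h import *
import json
p=json.load(open("st.json"))["psi"]; t=np.array([np.sin(p),-np.cos(p)])
manip.sleep(0.15); f=np.array(F()); print("settled t",f[:2]@t,T())
manip.set_gripper(0.6); f=np.array(F()); print("open",f.round(2),manip.current_grip_width(),T())
q=np.array(manip.current_position()); manip.movel([q[0],q[1],265],vel=150); print(T())
s=snapshot("top"); cv2.imwrite("pics/rel.png",cv2.resize(s["img"][150:315,250:470],(800,600)))
s=snapshot("scene"); cv2.imwrite("pics/rel2.png",cv2.resize(s["img"][90:250,130:345],(800,595)))
E
python3 l.py
```

```text
settled t -4.942408595068123 35.3417
open [-0.53  0.07  0.4 ] 0.5972314818954461 35.775
36.5
```

View pics/rel2.png

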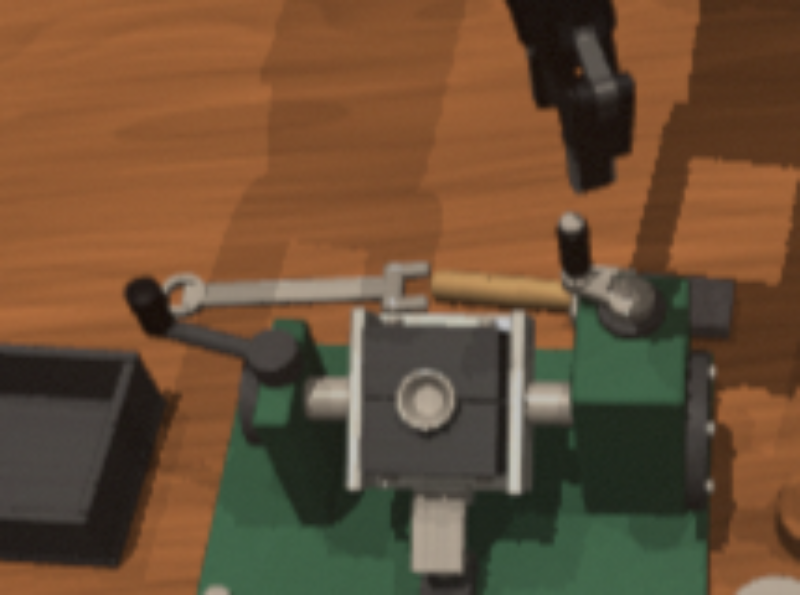

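```bash
cat > m.py <<'E'
from h import *
import json
s=snapshot("scene")
P=at_z(s,(130+571*215/800,90+221*160/595),214); ax=np.array([514.3,6.5]); v=P[:2]-ax
print(P.round(1),"r",np.hypot(*v),"psi meas",np.arctan2(v[1],v[0]),"cmd",(json.load(open("st.json"))["psi"]+np.pi)%(2*np.pi)-np.pi)
E
python3 m.py
```

```text
[499.  -19.9 214. ] r 30.528724031795843 psi meas -2.0972233999047307 cmd -2.312800922171224
```

View pics/rel.png

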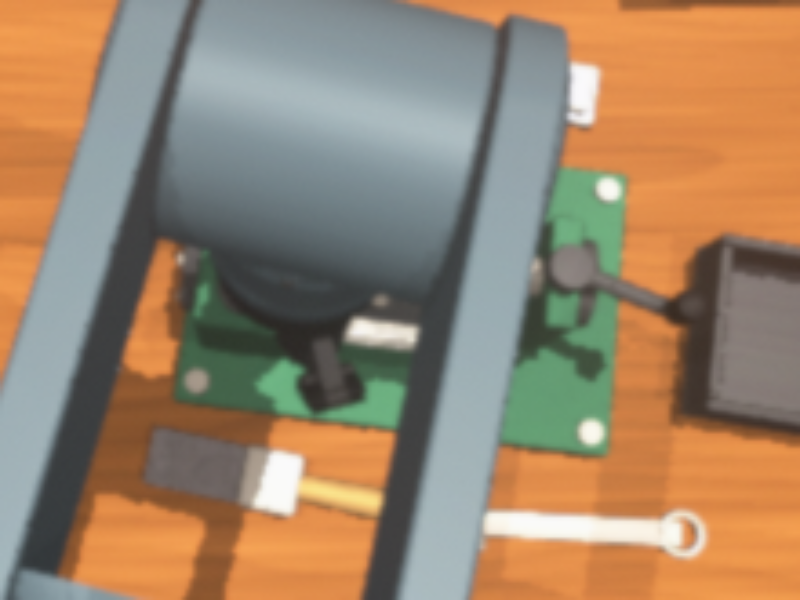

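```bash
cat > n.py <<'E'
from h import *
s=snapshot("scene"); W=cloud(s); sub=W[140:185,270:310]; m=sub[...,2]>205; m&=sub[...,2]<222
print(m.sum(),np.nanmean(sub[m],0).round(1)); print(np.argwhere(m).mean(0)+[140,270])
print(sub[m].round(0)[:12])
E
python3 n.py
```

```text
56 [502.2 -20.3 211.4]
[151.625      283.48214286]
[[495. -24. 214.]
 [494. -22. 213.]
 [495. -20. 213.]
 [496. -19. 215.]
 [497. -17. 215.]
 [498. -25. 214.]
 [495. -23. 211.]
 [498. -21. 214.]
 [499. -19. 215.]
 [499. -17. 215.]
 [499. -15. 214.]
 [497. -27. 210.]]
```

The sleeve seems to sit about 5 mm behind where I released it, though the measurement is only good to about 2–3 mm. There is time left, so I regrip it with the jaws along its path, then read its true position and the stiffness.

```bash
cat > o.py <<'E'
from h import *
ax=np.array([514.3,6.5]); p=-2.13; t=np.array([np.sin(p),-np.cos(p),0]); n=np.array([np.cos(p),np.sin(p),0])
R=Rdown(p+np.pi/2)
c=crk(p,ax=ax)
manip.reach([c[0],c[1],262],R); f0=np.array(F()); manip.set_gripper(0.45)
manip.movel([c[0],c[1],181],vel=110); f=np.array(F()); print("down",f.round(2),T())
manip.set_gripper(0.0); f=np.array(F())-f0; q=np.array(manip.current_position())
print("grip %.3f"%manip.current_grip_width(),"t %.1f n %.1f z %.1f"%(f@t,f@n,f[2]),"pos-c tan %.2f rad %.2f"%((q-c)@t,(q-c)@n),T())
E
python3 o.py
```

```text
down [0.15 0.45 0.29] 38.65
grip 0.177 t -1.5 n -0.2 z 4.7 pos-c tan -0.97 rad -0.21 38.9833
```

```bash
cat > p.py <<'E'
from h import *
ax=np.array([514.3,6.5]); p0=-2.13
c0=crk(p0,ax=ax); 
for k in range(1,6):
    p=p0-0.06*k; t=np.array([np.sin(p),-np.cos(p),0]); n=np.array([np.cos(p),np.sin(p),0])
    c=crk(p,z=181,ax=ax); manip.movel(c,vel=30); f=np.array(F()); q=np.array(manip.current_position())
    v=q[:2]-ax
    print("cmd %.2f act %.3f r %.1f | t %.2f n %.2f z %.2f"%(p,np.arctan2(v[1],v[0]),np.hypot(*v),f@t,f@n,f[2]),round(T(),2))
    if f@t<-6.5: break
E
python3 p.py
```

```text
cmd -2.19 act -2.144 r 31.8 | t -5.20 n -0.23 z 4.88 39.23
cmd -2.25 act -2.204 r 31.7 | t -5.34 n 0.27 z 4.37 39.48
cmd -2.31 act -2.260 r 31.7 | t -6.90 n 0.12 z 5.12 39.73
```

Driving it forward again gives 5.2, 5.3, then 6.9 N, about 0.5 N/mm. That is roughly 4 N over the 3 N free drag, or about 80 N on the stop, so it is firmly seated. I release it here and shut the clamp.

```bash
cat > q.py <<'E'
from h import *
manip.set_gripper(0.45); q=np.array(manip.current_position()); print(F())
manip.movel([q[0],q[1],262],vel=150)
a=1.19
manip.reach(lev(a,z=262),Rdown(a-np.pi/2)); manip.set_gripper(0.42); print(T())
s=snapshot("scene"); cv2.imwrite("pics/pre.png",cv2.resize(s["img"][90:250,130:345],(800,595)))
manip.movel(lev(a,z=215),vel=150); f0=np.array(F()); manip.movel(lev(a),vel=80); print("down",(np.array(F())-f0).round(2),T())
E
python3 q.py
```

```text
[ 0.54108628 -0.30025765  0.52417212]
41.925
down [-0.53  0.39 -0.85] 43.3667
```

View pics/pre.png

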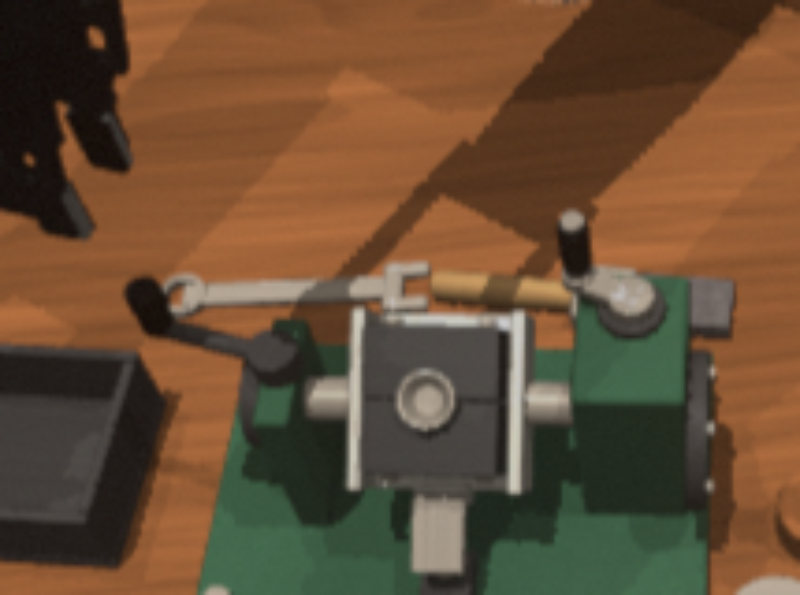

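The sleeve stayed put at (572,218), and the gripper is now around the open lever with no contact. Next I swing it shut until it meets its stop.

```bash
cat > r.py <<'E'
from h import *
f0=np.array(F())
def go(a,v): 
    manip.movel(lev(a),Rdown(a-np.pi/2),vel=v)
    f=np.array(F())-f0; t=np.array([-np.sin(np.pi+a),np.cos(np.pi+a),0]); n=np.array([np.cos(np.pi+a),np.sin(np.pi+a),0])
    print(round(a,3),"tan %.2f rad %.2f"%(f@t,f@n),round(T(),2)); return f@t
for a in(1.0,.8,.6,.4,.2,.05,-0.03):
    ft=go(a,90)
    if ft>12: break
else:
    while a>-.4:
        a-=.03; ft=go(a,40)
        if ft>12: break
a+=.1
go(a,60); manip.movel(lev(a,z=260),vel=150)
s=snapshot("scene"); cv2.imwrite("pics/fin.png",cv2.resize(s["img"][90:250,130:345],(800,595)))
R=Rdown(-np.pi/2)
W=cloud(s)
g=[x for x in nets.tip_of(s,"clamp_grip")[:1]]
print(g and (g[0]["conf"],at_z(s,g[0]["uv"],172).round(1)),T())
E
python3 r.py
```

```text
1.0 tan 1.03 rad -0.30 43.71
0.8 tan 0.25 rad -0.87 44.06
0.6 tan 0.93 rad -0.57 44.41
0.4 tan 0.02 rad -0.56 44.76
0.2 tan 0.16 rad -0.56 45.11
0.05 tan 0.67 rad -1.42 45.41
-0.03 tan 0.36 rad -1.36 45.66
-0.06 tan 0.90 rad -0.68 45.91
-0.09 tan 1.14 rad -1.35 46.16
-0.12 tan 1.42 rad -0.47 46.41
-0.15 tan 8.60 rad -3.88 46.66
-0.18 tan 15.74 rad -5.55 46.91
-0.08 tan -0.77 rad -1.00 47.17
(0.89, array([ 455.3, -185.9,  172. ])) 48.1417
```

View pics/fin.png

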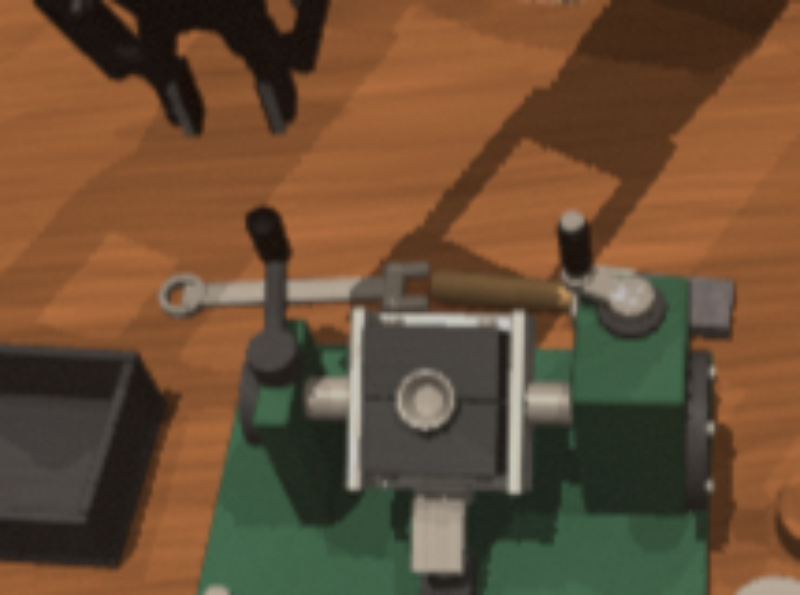

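The lever is back where it started, with its grip at (265,230) in the crop. Nothing else has moved and the gripper is clear above it, so I hand in.

```bash
python3 -c "
from h import *
print(F(),T()); close_job(); print('closed')"
```

```text
[-0.88689104 -0.30179239 -0.48764487] 48.1417
the job is handed in; nothing more can be done
closed
```

The stand is set to its next pouring angle and the job is handed in, at about 48 s of the 72 s allowed.

- **Clamp opened:** I swung the lever open until it met its stop with a push of about 14 N.
- **Crank wound:** With the clamp open, I gripped the sleeve and wound clockwise about 4.15 turns until it went stiff. The push needed rose to about 6.9 N, against about 3 N when it turns freely. I take that to be about 80 N on the dead-stop screw, but depending on the true drag it could be up to about 120 N.
- **Clamp shut:** I swung the lever back until it met its shut stop at about 16 N. The total swing came to about 1.18 rad, against the stated 1.15. I then let go and raised the gripper clear.

**Check that disagreed:** After the first release, the camera put the crank handle about 5–7 mm behind where the gripper had left it. I gripped it again with the jaws along its path, and the stiffness was there at once, so I put the gap down to an offset in the first grip. I then wound it about 4 mm further before letting go.

The force on the stop is inferred from the handle force, since the contact under the lug was not visible. In the last picture the lever was back at its starting position and the crank and cradle had stayed put. None of the loose things in view had moved, but that picture did not cover the ingots, the tin or all of the flask and rammer.

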